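# Press the clamping cover onto a sieve stack for fastening

## Task

Fit the clamping cover onto the sieve shaker: lower it over the two upright threaded rods until it lies flat on the top sieve, then press the stack together with a steady downward push of about 10 N, not so hard that the sprung head strikes its stops. A colleague will then spin on the two star nuts, so finish while still holding the cover pressed at that force, and leave the nuts, the spare sieve and the tins where they are.

Things in the scene. Friction and masses are not known exactly. Their poses are not given: they have to be found in the camera images.
- cover: Loose clamping cover, 0.28 to 0.44 kg, fits either way round: aluminium disc of 108 mm diameter, 7 mm thick, with a cross bar 30 x 164 x 10 mm along y that has two vertical 15 mm through holes at y = +66 and -66 mm; a black bow handle along y, 80 mm long, 16 mm wide (x), 39 to 54 mm above the underside, open below it. Origin: centre of the flat underside; z up.
- cover_grip (a point): Middle of the cover's handle bar, 46.5 mm above the underside, on the centre line; axes as the cover's. Pinch the handle across its 16 mm width (the cover's x axis) from above.
- shaker: Sieve shaker, fixed to the worktop: white housing 176 x 176 mm, 69 mm high, control panel on its -x face; on four coil springs above it the head. Origin: centre of the underside; z up, y is the line through the two rods.
- shaker_head (a joint): The sprung head (aluminium plate of 158 mm diameter with a steel pan, two sieves and both rods, all in one) moves only straight down on springs: metres pushed down, 0 free, stops at 0.012. The springs give 2 N per mm in all: the cover's own weight sinks it about 1.7 mm, a further push of 10 N another 5 mm.
- seat (a point): Centre of the top rim of the top sieve, on which the cover's underside comes to lie (rim 105 mm outside, 96 mm inside), 190 mm above the worktop while the head is free; axes as the shaker's.
- rod_left (a point): Tip of the threaded rod on the shaker's +y side, 66 mm from the centre: steel, 8 mm diameter, tip tapered over the last 6 mm, standing 50 mm above the seat.
- rod_right (a point): Tip of the like rod on the shaker's -y side, 66 mm from the centre.
- star_nut_1: Black plastic star nut, 31 mm diameter, 18 mm high, lying on the worktop for the colleague; to be left alone. Origin: centre of its underside.
- star_nut_2: The second, like star nut; to be left alone.
- spare_sieve: Spare steel sieve, 105 mm diameter, 30 mm high, lying open on the worktop; to be left alone. Origin: centre of its underside.
- sample_tin_1: Low cream-coloured round sample tin with lid, 64 mm diameter, 48 mm high; to be left alone. Origin: centre of its underside.
- sample_tin_3: Dark green round sample tin with lid, 57 mm diameter, 66 mm high; to be left alone. Origin: centre of its underside.

How it is judged (in metres and radians):
On the way, in this order (a step that is already met when the one before it is completed fails the run):
1. the cover is over the shaker with both rods through its holes, not yet pressed (horizontal distance between cover and seat below 0.006 m and angle between the y axis of cover and the y axis of shaker, either way round below 0.12 rad and angle between cover's own z axis and vertical below 0.06 rad and z of cover in the frame of seat below 0.042 m and contact force between cover and shaker below 8 N), for 0.05 s.
2. the cover lies flat on the top sieve and is pressed steadily within the band for one second (horizontal distance between cover and seat below 0.006 m and angle between the y axis of cover and the y axis of shaker, either way round below 0.12 rad and angle between cover's own z axis and vertical below 0.06 rad and z of cover in the frame of seat between -0.003 and 0.003 m and contact force between cover and shaker between 8 and 19 N and contact force between any of the fingers, the arm and cover above 2 N), for 1 s.
At the end, for the whole second after the job is handed in: Cover flat on the top sieve (within 3 mm, tilt < 0.06 rad), rods through both holes (centre within 6 mm, 0.12 rad), still touched by the robot and pressed on the stack with 8 to 19 N, its own weight included, at rest; nuts, spare sieve and tins within 30 mm of their places (all of step 2 and linear speed of cover below 0.01 m/s and distance of each of star_nut_1, star_nut_2, spare_sieve, sample_tin_1, sample_tin_3 from where it was at the start of the episode below 0.03 m); the arm keeps its last pose, push and grip.
It fails at once if the sprung head is driven down onto its stops (value of joint shaker_head above 0.0116 m).
It fails at once if a nut, the spare sieve or a tin is knocked away (distance of any of star_nut_1, star_nut_2, spare_sieve, sample_tin_1, sample_tin_3 from where it was at the start of the episode above 0.03 m).
It also fails if it takes over 43 s, if anything falls off the work surface, if the arm or the gripper's body presses on something with over 40 N, if the wrist force passes 120 N, or if a joint passes its speed limit or range.

## Robot

A 6-joint arm with a two-finger parallel gripper is mounted at the origin on a cart in front of the work surface, level with it; the furniture and walls round the work are solid. World frame = base frame: x ahead of the robot, y to its left, z up, the work surface at z = 0. Lengths are in mm, angles in rad, forces in N, time in s.
With the tool pointing down it reaches from about 300 to 775 mm from the base axis. Payload 14.6 kg.
Tool frame: the origin (TCP) lies at the very end of the fingers, on their centre line; the grasp point (between the pads) lies 19 mm behind it; z points along the fingers, y is the line along which they close (so a half turn about z gives the same grasp; the last joint's range is limited). The gripper opens to 94 mm and grips with 3 to 60 N. Pads are 16 mm wide; open, the fingers measure 119 mm over their backs; the gripper's body (75 mm by 177 mm) begins 78 mm behind the grasp point.
Start: joints at [1.052, 0.3, 1.521, -0, 1.321, -0.067], TCP at [240.118, 494.805, 182.746] pointing down, gripper open.
Joint ranges: [-3.03, 3.03], [-0.79, 2.21], [0.23, 2.52], [-1.04, 4.18], [0, 3.07], [-2.55, 2.55]. Speed limits (rad/s): [2.22, 2.22, 2.57, 3.14, 3.14, 3.14].

## Interface

Orientations are given as [roll, pitch, yaw] about the fixed x, y, z axes, in that order (R = Rz(yaw) Ry(pitch) Rx(roll)).
In Python, from cell import manip, eyes, ticket gives the robot as it stands. The module is installed in compiled form; this text tells all that it offers.
- The arm moves only by the tool arm_command, never from a script. Its argument "plan" is a list of rows, each a list of 5 numbers: the opening, from -1 (shut) to 1 (fully open), then the shift along the tool's x, y, z in m, then the turn about the tool's z in rad. In form: [[jaw, dx, dy, dz, roll], ...]. A call has 1 to 20 rows; each row shifts and turns the commanded pose from where the row before left it, along the tool's axes as they then stand; what a row does not reach is not made up. A row lasts 1/8 s, in which the tool goes at most 62.5 mm and 10.7 degrees, less where a joint would pass 70% of its speed; a pose out of reach is approached as far as the arm can. A call is refused whole if a number of a shift passes 0.0625 or a number of a turn 0.188, either way. A call with a gripper value outside its range is refused whole. The fingers move at their own pace and stop on an object; "newtons" is the grip in N (left out, the last holds). Time passes only in rows, so rows that do not move let the fingers close. It gives the time, the measured TCP pose, the force, the opening and the grip force at its end, in the units of the state.
- manip.read_state(): the state, without advancing time (a new reading comes with each control period).
- eyes.camera(name): name is "scene" or "top" or "wrist"; returns a dict with "img" (420x560x3 uint8, blue, green, red), "z_map" (420x560 float32, mm along the optical axis (not along the pixel's ray), 0 where there is no reading), "fx", "fy", "cx", "cy" (pixels), "eye" and "orientation" of the camera in the world. Camera axes: x right, y down, z forward; pixel columns grow to the right and rows downward; lengths in mm; the calibration is good to about 2 mm. A picture is of the moment at which its call begins.
- ticket.sign_off(): hands the job in; it is judged then, once.
The state is a dict: "clock": time; "joints": joint angles; "qd": joint speeds; "effort": joint torques, N m; "eef_pos": TCP position; "eef_rot": TCP orientation; "wrist_force": force on the tool from outside, world axes, zero at the start; "moment": the same for the moment, N m; "finger_gap": finger opening in mm; "finger_force": force on a finger pad.
Only numpy, scipy, OpenCV 4.12 (cv2) and the standard library are available. Lean on these libraries where they do the work, as an engineer would, in place of code of your own. Each camera call takes 0.05 s, during which the arm holds its last target. There are 200 camera calls.

## Working session

There is one attempt and no reset: what is moved stays moved. The work goes in short steps, Python scripts to look and compute and a tool call to move; the robot and the scene stay as the last step left them, time stands still between calls to the robot, and variables do not carry over. Pictures are saved under pics/ and viewed, at most 10 in all, crops included, and the job is handed in when it is done.

Besides the shell and the picture viewer there is one more tool, called after "Emit:" by a JSON object that holds its "name" and its "arguments". arm_command: Moves the arm, as the interface text tells. Its arguments: {"type":"object","properties":{"plan":{"type":"array"},"newtons":{"type":"number"}},"required":["plan"]}

```bash
mkdir -p pics; cat > h.py <<'E'
import numpy as np, cv2
from scipy.spatial.transform import Rotation as R
from cell import manip, eyes, ticket
def rot(o):
    o=np.array(o,float)
    if o.shape==(3,3): return o
    return (R.from_euler('xyz',o) if o.size==3 else R.from_quat(o)).as_matrix()
def pts(c):
    z=c['z_map'].astype(float); v,u=np.mgrid[:z.shape[0],:z.shape[1]]
    P=np.dstack([(u-c['cx'])/c['fx']*z,(v-c['cy'])/c['fy']*z,z])
    return P@rot(c['orientation']).T+np.array(c['eye'])
def ray(c,u,v,h):
    d=rot(c['orientation'])@np.array([(u-c['cx'])/c['fx'],(v-c['cy'])/c['fy'],1]); e=np.array(c['eye'])
    return e+d*(h-e[2])/d[2]
E
python3 - <<'E'
from h import *
print(manip.read_state())
ims=[]
for n in('scene','top'):
    c=eyes.camera(n); print(n,c['eye'],c['orientation'],c['fx'],c['cx'],c['cy']); cv2.imwrite(f'pics/{n}0.png',c['img'])
    np.save(n+'.npy',c,allow_pickle=True)
E
```

```text
{'clock': 0.0, 'joints': array([ 1.05241524e+00,  3.00468730e-01,  1.52159901e+00,  7.03470062e-06,
        1.32069294e+00, -6.65854641e-02]), 'qd': array([ 6.91888737e-04, -1.43327079e-03,  1.35928678e-03,  2.93950335e-04,
       -4.02763924e-04,  8.54853235e-05]), 'effort': array([ 1.50353237e-03, -5.31818891e+01, -3.52721822e+01,  7.08759623e-02,
        2.45482719e-02, -1.26938030e-04]), 'eef_pos': array([239.96704455, 494.56173206, 182.18006319]), 'eef_rot': array([-3.14042767e+00, -8.45146407e-05,  2.68979523e+00]), 'wrist_force': array([-0.31456298,  0.45420343, -0.38409345]), 'moment': array([0.00875986, 0.03126376, 0.00706876]), 'finger_force': 0.0, 'finger_gap': 94.15627438680949}
scene [-138.51167371 -512.2193104   516.72129641] [-2.01256448  0.00839335 -1.0413764 ] 404.26658446091767 284.8722621483567 203.1968232860718
top [ 446.24860756  -97.61914568 1054.71981199] [-3.01004069  0.00922732 -1.58704298] 406.34143716832517 280.71513288220734 209.65693204262018
```

View pics/scene0.png

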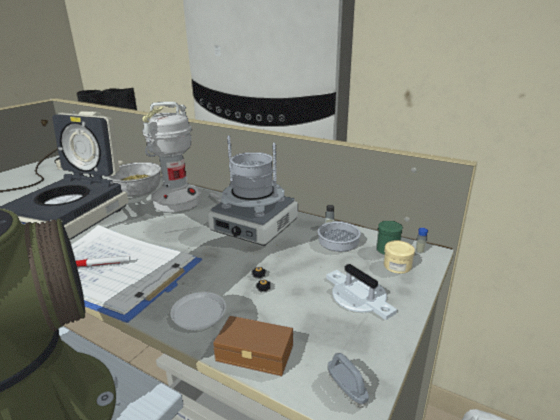

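View pics/top0.png

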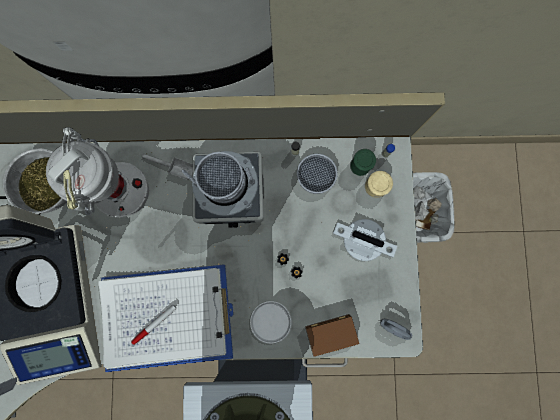

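```bash
python3 - <<'E'
from h import *
for n in('top','scene'):
    c=np.load(n+'.npy',allow_pickle=True).item(); P=pts(c); im=c['img'].astype(int)
    ok=c['z_map']>0
    X,Y,Z=P[...,0],P[...,1],P[...,2]
    u,v=np.meshgrid(np.arange(560),np.arange(420))
    # handle
    box=(abs(u-367)<35)&(abs(v-240)<30) if n=='top' else (abs(u-362)<30)&(abs(v-277)<22)
    m=box&(im.max(2)<70)&ok&(Z>35)&(Z<65)
    q=P[m]; r=cv2.minAreaRect(q[:,:2].astype(np.float32)); print(n,'handle',m.sum(),r,np.median(q[:,2]))
    if n=='top': 
        ctr=[ray(c,a,b,54)[:2] for a,b in zip(u[box&(im.max(2)<70)],v[box&(im.max(2)<70)])]
        print('ray handle',cv2.minAreaRect(np.float32(ctr)))
    cov=box if n=='top' else (abs(u-362)<45)&(abs(v-290)<35)
    if n=='top': cov=(abs(u-367)<42)&(abs(v-240)<32)
    m=cov&ok&(Z>3)&(Z<25); print('cover low', m.sum(), np.percentile(Z[m],[10,50,90]),cv2.minAreaRect(P[m][:,:2].astype(np.float32)))
    sb=(abs(u-227)<45)&(abs(v-187)<45) if n=='top' else (abs(u-252)<50)&(abs(v-180)<65)
    m=sb&ok&(Z>205)&(Z<260)&(X<720)
    print('rods',m.sum()); 
    k,l,s,_=cv2.connectedComponentsWithStats(m.astype(np.uint8),connectivity=8)
    for i in range(1,k):
        if s[i,4]>=2: print(s[i],np.median(P[l==i],0),P[l==i][:,2].max())
    m=sb&ok&(Z>183)&(Z<198); print('rim',m.sum(),cv2.minEnclosingCircle(P[m][:,:2].astype(np.float32)))
    m=sb&ok&(Z>60)&(Z<75); print('housing',m.sum(),cv2.minAreaRect(P[m][:,:2].astype(np.float32)))
    cr=c['img'][130:240,170:290] if n=='top' else c['img'][110:250,190:310]
    cv2.imwrite(f'pics/{n}c.png',cv2.resize(cr,None,fx=4,fy=4,interpolation=cv2.INTER_CUBIC))
a,b=cv2.imread('pics/topc.png'),cv2.imread('pics/scenec.png')
cv2.imwrite('pics/pair.png',cv2.resize(np.hstack([a,b[:440]]),(800,367)))
E
```

```text
top handle 217 ((504.2565002441406, -303.5228271484375), (79.09233093261719, 16.415180206298828), 66.96269226074219) 53.53600096493392
ray handle ((499.4708557128906, -313.26898193359375), (103.05776977539062, 16.363601684570312), 66.74580383300781)
cover low 1701 [ 3.64387056  7.58364089 11.22281336] ((503.45428466796875, -311.12786865234375), (212.81227111816406, 159.7198486328125), 89.07199096679688)
rods 45
[245 167   5   7  23] [639.59412998 -23.83893392 233.8723704 ] 241.21498292563638
[183 169   5   7  22] [637.45754529 106.76775953 224.35360382] 238.84605996084474
rim 346 ((638.4813842773438, 41.11859130859375), 67.59484100341797)
housing 912 ((640.6141967773438, 42.7252311706543), (169.89288330078125, 169.2513427734375), 0.8824641108512878)
scene handle 294 ((500.3256530761719, -305.3971862792969), (77.10250854492188, 16.79439926147461), 68.0700912475586) 52.50710190743612
cover low 1827 [ 5.69268149  8.36175037 12.58015948] ((536.8019409179688, -299.81182861328125), (181.44979858398438, 155.16653442382812), 7.781780242919922)
rods 85
[227 136   4  14  39] [635.48672797 106.91543097 223.64623877] 239.10780980339877
[272 143   4  15  46] [637.50574049 -24.95738997 223.58107214] 239.62404646585867
rim 769 ((709.04443359375, 145.80821228027344), 188.0346221923828)
housing 1251 ((669.3778686523438, 146.99778747558594), (229.20156860351562, 372.1294860839844), 0.024891087785363197)
```

View pics/pair.png

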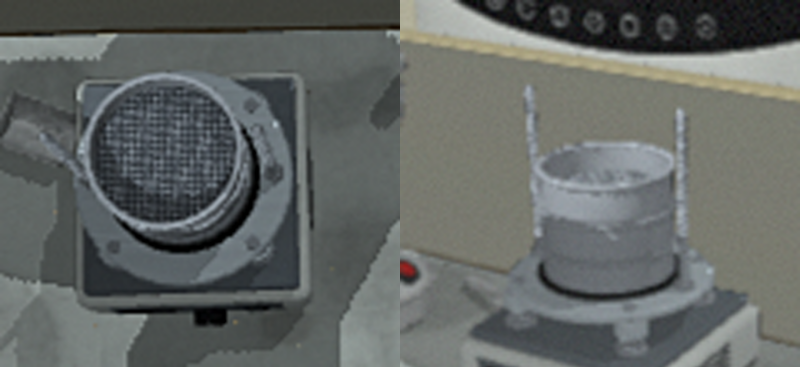

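Cover handle is at about (502,-304), with its long axis at 1.175 rad. The rods are at about (638,107) and (638,-24.5), so the seat is near (638,41) with yaw about 0. First I'll move clear of the balance and turn the tool.

Emit:
{"name": "arm_command", "arguments": {"plan": [[1,-0.026,-0.027,-0.01,0],[1,-0.026,-0.027,-0.01,0],[1,-0.026,-0.027,-0.01,0],[1,-0.026,-0.027,-0.01,0],[1,0,0,0,0.18],[1,0,0,0,0.18],[1,0,0,0,0.18],[1,0,0,0,0.18],[1,0,0,0,0.18],[1,0,0,0,0.18],[1,0,0,0,0.18],[1,0,0,0,0.18],[1,0,0,0,0.075],[1,0,0,0,0]]}}

```text
clock: 1.85
eef_pos: [286.4, 352.1, 222.5]
eef_rot: [-3.141, 0.0, 1.175]
wrist_force: [-0.1, -0.6, 0.4]
finger_gap: 93.8
finger_force: 0.0
```

Emit:
{"name": "arm_command", "arguments": {"plan": [[1,-0.0326,0.0282,0,0],[1,-0.0326,0.0282,0,0],[1,-0.0326,0.0282,0,0],[1,-0.0326,0.0282,0,0],[1,-0.0326,0.0282,0,0],[1,-0.0326,0.0282,0,0],[1,-0.0326,0.0282,0,0],[1,-0.0326,0.0282,0,0],[1,-0.0326,0.0282,0,0],[1,-0.0326,0.0282,0,0],[1,-0.0326,0.0282,0,0],[1,-0.0326,0.0282,0,0],[1,-0.0326,0.0282,0,0],[1,-0.0326,0.0282,0,0],[1,-0.0326,0.0282,0,0],[1,-0.0326,0.0282,0,0],[1,0,0,0,0],[1,0,0,0,0]]}}

```text
clock: 4.1
eef_pos: [501.4, -302.6, 222.4]
eef_rot: [-3.141, -0.0, 1.176]
wrist_force: [1.2, -0.3, -0.3]
finger_gap: 93.6
finger_force: 0.0
```

```bash
cat > hd.py <<'E'
from h import *
import sys
c=eyes.camera('wrist'); P=pts(c); im=c['img']
s=manip.read_state(); print(s['eef_pos'],s['eef_rot'],c['eye'],c['orientation'])
m=(im.max(2)<70)&(P[...,2]>40)&(P[...,2]<62)&(np.linalg.norm(P[...,:2]-[502,-304],axis=2)<70)
k,l,st,_=cv2.connectedComponentsWithStats(m.astype(np.uint8))
i=1+np.argmax(st[1:,4]); q=P[l==i]; print(st[i],cv2.minAreaRect(q[:,:2].astype(np.float32)),np.median(q[:,2]))
m2=(P[...,2]>6)&(P[...,2]<40)&(np.linalg.norm(P[...,:2]-[502,-304],axis=2)<100)
print(cv2.minAreaRect(P[m2][:,:2].astype(np.float32)))
cv2.imwrite(f'pics/{sys.argv[1]}.png',im)
E
python3 hd.py w1
```

```text
[ 501.50720616 -302.29635569  222.74390725] [-3.14135415e+00 -1.60935563e-04  1.17621403e+00] [ 529.25703478 -237.86672762  424.33475671] [ 2.89598332e+00  1.39557442e-04 -3.94514306e-01]
[278 156  13  68 810] ((504.2362365722656, -303.94635009765625), (77.14015197753906, 13.38296127319336), 67.23609924316406) 53.68184553118894
((502.98724365234375, -304.65948486328125), (155.17849731445312, 105.66719055175781), 37.67259216308594)
```

View pics/w1.png

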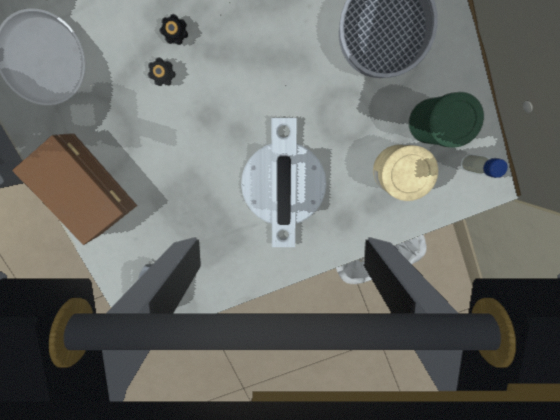

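Wrist view: handle is centred at (284,190), holes at (283,130) and (283,235), and the fingers straddle it with the tins clear to the right. Now I'll descend and pinch.

Emit:
{"name": "arm_command", "arguments": {"plan": [[0,-0.0008,0.0025,0.03,0],[0,0,0,0.03,0],[0,0,0,0.03,0],[0,0,0,0.03,0],[0,0,0,0.03,0],[0,0,0,0.015,0],[0,0,0,0.015,0],[0,0,0,0.015,0],[0,0,0,0,0],[-1,0,0,0,0],[-1,0,0,0,0],[-1,0,0,0,0],[-1,0,0,0,0],[-1,0,0,0,0],[-1,0,0,0,0],[-1,0,0,0,0]], "newtons": 45}}

```text
clock: 6.15
eef_pos: [503.6, -304.8, 28.0]
eef_rot: [-3.142, 0.0, 1.175]
wrist_force: [-4.0, 1.9, 5.7]
finger_gap: 14.8
finger_force: 45.0
```

Emit:
{"name": "arm_command", "arguments": {"plan": [[-1,0,0,-0.015,0],[-1,0,0,-0.03,0],[-1,0,0,-0.03,0],[-1,0,0,-0.03,0],[-1,0,0,-0.03,0],[-1,0,0,-0.03,0],[-1,0,0,-0.03,0],[-1,0,0,-0.03,0],[-1,0,0,-0.03,0],[-1,0,0,-0.015,0],[-1,0,0,0,0],[-1,0,0,0,0]]}}

```text
clock: 7.65
eef_pos: [503.4, -304.5, 296.4]
eef_rot: [-3.14, -0.0, 1.175]
wrist_force: [-0.4, 0.3, -4.9]
finger_gap: 14.9
finger_force: 45.0
```

```bash
cat > wv.py <<'E'
from h import *
import sys
c=eyes.camera('wrist'); s=manip.read_state(); print(s['eef_pos'],s['eef_rot'],s['wrist_force'],s['moment'],s['finger_gap'])
np.save('w.npy',c,allow_pickle=True); cv2.imwrite(f'pics/{sys.argv[1]}.png',c['img'])
P=pts(c)
for v in (20,50,80,100,130,200): print(v,[np.round(P[v,u],0).tolist() for u in(240,270,284,300)])
E
python3 wv.py w2
```

```text
[ 503.34024511 -304.55042233  296.33282982] [-3.13943230e+00 -4.72109693e-04  1.17482632e+00] [-1.03563146 -0.69409755 -4.29647113] [-0.06132505  0.06393377 -0.04018313] 14.420570717686235
20 [[532.0, -90.0, 1.0], [570.0, -106.0, 0.0], [587.0, -113.0, 1.0], [607.0, -121.0, 0.0]]
50 [[517.0, -124.0, -1.0], [555.0, -139.0, -2.0], [573.0, -147.0, -0.0], [593.0, -156.0, 0.0]]
80 [[501.0, -159.0, -2.0], [540.0, -175.0, -1.0], [558.0, -183.0, -1.0], [578.0, -192.0, 1.0]]
100 [[490.0, -184.0, 0.0], [529.0, -200.0, -0.0], [548.0, -208.0, 0.0], [569.0, -216.0, -2.0]]
130 [[473.0, -221.0, -0.0], [523.0, -239.0, 278.0], [532.0, -246.0, 1.0], [541.0, -247.0, 279.0]]
200 [[486.0, -274.0, 274.0], [510.0, -273.0, 321.0], [517.0, -276.0, 323.0], [524.0, -289.0, 278.0]]
```

View pics/w2.png

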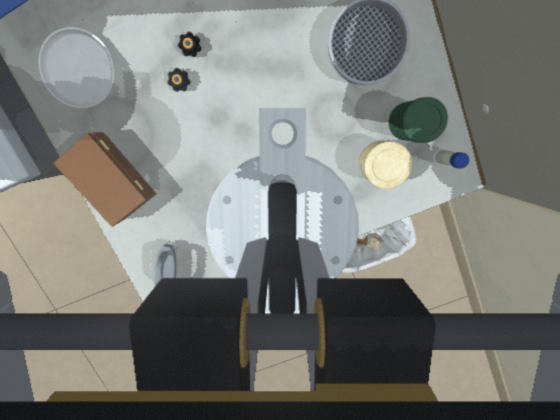

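Cover is held level, and its far hole is visible at (283,133). I'll measure how it sits in the hand.

```bash
cat > inhand.py <<'E'
from h import *
c=np.load('w.npy',allow_pickle=True).item(); s=manip.read_state(); P=pts(c); T=rot(s['eef_rot']); t=s['eef_pos']
L=(P-t)@T   # tool frame
bar=(L[...,2]>12)&(L[...,2]<35)&(abs(L[...,0])<95)&(abs(L[...,1])<60)&(c['z_map']>0)
b=bar&(L[...,0]>58)&(abs(L[...,1])<22); m=np.uint8(b)
v,u=np.nonzero(b); print('bar box',u.min(),u.max(),v.min(),v.max(), 'z',np.median(L[b][:,2]))
box=np.zeros_like(m);box[105:160,262:305]=1
h=((box==1)&(P[...,2]<200)); k,l,st,ce=cv2.connectedComponentsWithStats(np.uint8(h))
hz=t[2]-np.median(L[b][:,2])
for i in range(1,k):
    if st[i,4]>40:
        p=ray(c,*ce[i],hz); print('hole',st[i],ce[i],p,'tool',(p-t)@T)
d=bar&(abs(L[...,1])>20)&(L[...,2]>18); q=L[d]; print('disc plane',np.linalg.lstsq(np.c_[q[:,:2],np.ones(len(q))],q[:,2],rcond=None)[0],len(q))
q=L[b]; print('bar plane',np.linalg.lstsq(np.c_[q[:,:2],np.ones(len(q))],q[:,2],rcond=None)[0], 'bar y range',np.percentile(q[:,1],[2,98]),'x max',q[:,0].max())
E
python3 inhand.py
```

```text
bar box 259 305 108 145 z 18.239531199213186
hole [262 105  43   3 129] [283. 106.] [ 536.61624266 -228.78026985  278.09329863] tool [82.73331753  1.5158811  18.27536025]
hole [271 122  23  23 393] [281.8956743  132.94910941] [ 529.58582299 -243.80571233  278.09329863] tool [66.1588464   0.82480301 18.26902824]
disc plane [ 2.67416367e-03 -4.34044546e-03  2.11486283e+01] 7870
bar plane [-3.74972350e-02 -5.63769273e-03  2.11102716e+01] bar y range [-13.7389187   15.47173231] x max 81.62697319837197
```

Emit:
{"name": "arm_command", "arguments": {"plan": [[-1,0.015,0,0,0],[-1,0.03,-0.0008,0,0],[-1,0.034,-0.0008,0,0],[-1,0.034,-0.0008,0,0],[-1,0.034,-0.0008,0,0],[-1,0.034,-0.0008,0,0],[-1,0.034,-0.001,0,0],[-1,0.034,-0.001,0,0],[-1,0.034,-0.001,0,0],[-1,0.034,-0.001,0,0],[-1,0.03,-0.001,0,0],[-1,0.024,-0.001,0,0],[-1,0,0,0,-0.1],[-1,0,0,0,-0.1],[-1,0,0,0,-0.1],[-1,0,0,0,-0.1],[-1,0,0,0,0],[-1,0,0,0,0],[-1,0,0,0,0]]}}

```text
clock: 10.07
eef_pos: [637.5, 41.5, 297.7]
eef_rot: [-3.141, 0.0, 1.573]
wrist_force: [0.1, -0.6, -3.6]
finger_gap: 14.7
finger_force: 45.0
```

```bash
python3 wv.py w3 | head -1; python3 - <<'E'
from h import *
c=eyes.camera('scene'); np.save('scene.npy',c,allow_pickle=True)
a=cv2.resize(c['img'][60:240,160:340],(400,400),interpolation=cv2.INTER_CUBIC)
b=cv2.resize(cv2.imread('pics/w3.png')[60:240,190:370],(400,400),interpolation=cv2.INTER_CUBIC)
cv2.imwrite('pics/p3.png',np.hstack([a,b]))
E
```

```text
[637.49495709  41.44590967 297.71590223] [-3.14153391e+00  4.10231294e-05  1.57379453e+00] [-0.64085164  0.45916741 -4.59517315] [-0.09194806  0.05760609 -0.04786421] 14.734675649818307
```

View pics/p3.png

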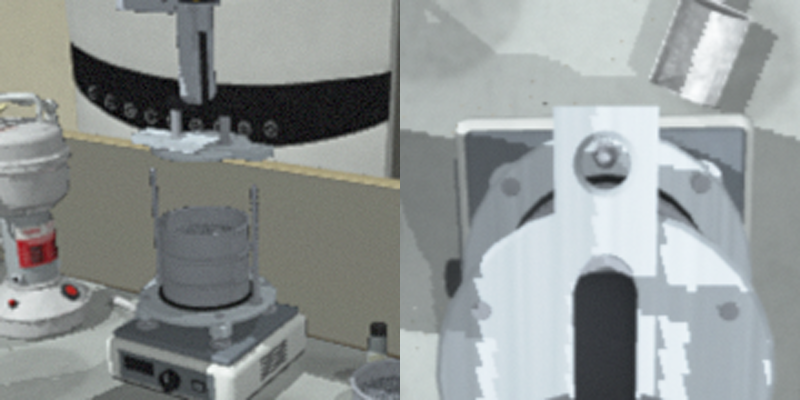

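Left, the cover hangs level above the rods. Right, the +y rod tip shows inside the hole at wrist pixel ≈ (282,130.6), with the hole at ≈ (282,133). Casting rays to both heights.

```bash
python3 - <<'E'
from h import *
c=np.load('w.npy',allow_pickle=True).item(); s=manip.read_state(); P=pts(c)
hole=np.uint8((P[...,2]<262)); hole[:112]=0;hole[155:]=0;hole[:,:264]=0;hole[:,302:]=0
k,l,st,ce=cv2.connectedComponentsWithStats(hole)
for i in range(1,k):
    if st[i,4]>60: print(st[i],ce[i],ray(c,*ce[i],297.7-18.2)-s['eef_pos'], ray(c,*ce[i],297.7-18.2))
print('tip',ray(c,281.8,130.6,240))
q=P[118:148,270:296]; m=(q[...,2]>215)&(q[...,2]<250); print(m.sum(),q[m].mean(0) if m.any() else'')
c=np.load('scene.npy',allow_pickle=True).item(); P=pts(c); X,Y,Z=np.moveaxis(P,2,0)
for y0 in(107,-25):
    m=(abs(X-638)<14)&(abs(Y-y0)<12)&(Z>200)&(Z<238); print(y0,m.sum(),np.median(P[m],0))
m=(Z>255)&(Z<300)&(abs(X-638)<70)&(abs(Y-41)<95); q=P[m]; print('cover',cv2.minAreaRect(q[:,:2].astype(np.float32)))
i=q[:,1].argmax(); print(q[q[:,1]>np.percentile(q[:,1],97)].mean(0), q[q[:,1]<np.percentile(q[:,1],3)].mean(0))
E
```

```text
[271 122  23  23 392] [281.91836735 132.93112245] [  0.65500114  65.92225771 -18.22356212] [638.15740817 107.36012028 279.5       ]
tip [638.08118101 108.29534487 240.        ]
82 [637.97994237 108.61880425 237.21682472]
107 44 [634.87417676 107.05254216 218.05028948]
-25 51 [637.75297387 -24.47549002 219.68745328]
cover ((635.5739135742188, 41.65081024169922), (158.4236602783203, 104.3026351928711), 62.755210876464844)
[631.19860409 120.02076548 276.75788074] [637.37181272 -40.46083321 274.57555397]
```

Emit:
{"name": "arm_command", "arguments": {"plan": [[-1,0.0009,0.0006,0,-0.01],[-1,0,0,0.01,0],[-1,0,0,0.01,0],[-1,0,0,0.01,0],[-1,0,0,0.005,0],[-1,0,0,0.005,0],[-1,0,0,0.005,0],[-1,0,0,0.005,0],[-1,0,0,0.005,0],[-1,0,0,0,0],[-1,0,0,0,0]]}}

```text
clock: 11.55
eef_pos: [638.2, 42.3, 242.9]
eef_rot: [3.141, -0.0, 1.585]
wrist_force: [-0.9, -0.3, -4.7]
finger_gap: 14.7
finger_force: 45.0
```

```bash
python3 wv.py w4 | head -1; python3 - <<'E'
from h import *
c=eyes.camera('scene'); np.save('scene.npy',c,allow_pickle=True)
a=cv2.resize(c['img'][100:220,190:310],(400,400),interpolation=cv2.INTER_CUBIC)
b=cv2.resize(cv2.imread('pics/w4.png')[80:200,220:340],(400,400),interpolation=cv2.INTER_CUBIC)
cv2.imwrite('pics/p4.png',np.hstack([a,b]))
E
```

```text
[638.16905632  42.33328497 242.99232053] [ 3.14120476e+00 -6.12106579e-06  1.58485233e+00] [-0.31916965  0.54246669 -3.55960859] [-0.06098832  0.09045894  0.01465504] 15.176035063652314
```

View pics/p4.png

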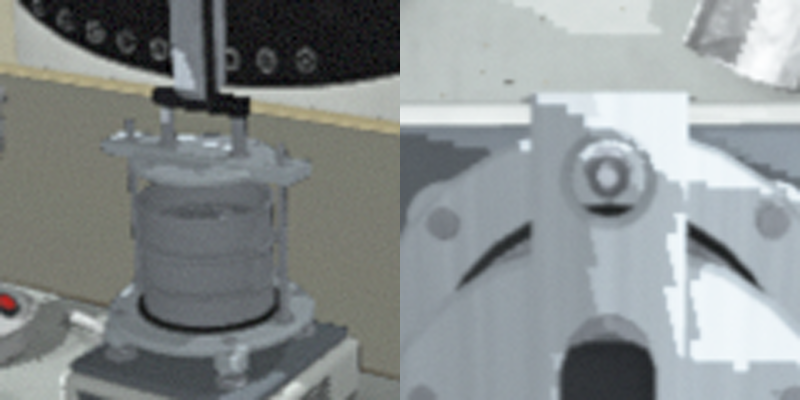

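Scene crop: both rod tips stick up through the bar ends. In the wrist crop the rod is nearly centred in the hole, and side forces are near zero. Lowering to just above contact, then on in 1 mm rows.

Emit:
{"name": "arm_command", "arguments": {"plan": [[-1,0,0,0.005,0],[-1,0,0,0.005,0],[-1,0,0,0.005,0],[-1,0,0,0.003,0],[-1,0,0,0.002,0],[-1,0,0,0.002,0],[-1,0,0,0.001,0],[-1,0,0,0.001,0],[-1,0,0,0.001,0],[-1,0,0,0.001,0],[-1,0,0,0,0],[-1,0,0,0,0]]}}

```text
clock: 13.15
eef_pos: [638.2, 42.3, 217.0]
eef_rot: [3.141, -0.0, 1.585]
wrist_force: [1.4, 0.1, -1.6]
finger_gap: 14.7
finger_force: 45.0
```

Emit:
{"name": "arm_command", "arguments": {"plan": [[-1,0,0,0.001,0],[-1,0,0,0.001,0],[-1,0,0,0.001,0],[-1,0,0,0,0],[-1,0,0,0,0],[-1,0,0,0,0]]}}

```text
clock: 13.9
eef_pos: [638.3, 42.3, 214.0]
eef_rot: [3.141, -0.0, 1.585]
wrist_force: [3.8, 0.9, 4.7]
finger_gap: 14.7
finger_force: 45.0
```

```bash
python3 wv.py w5 | head -1
```

```text
[638.27402093  42.3221994  213.95594236] [ 3.14092375e+00 -2.51260298e-06  1.58484463e+00] [ 2.91005682 -0.46825232  4.1993273 ] [ 0.08311432 -0.51818258  0.05452889] 15.02670545559319
```

Emit:
{"name": "arm_command", "arguments": {"plan": [[-1,0,0.0003,0.001,0],[-1,0,0.0003,0.001,0],[-1,0,0,0.0005,0],[-1,0,0,0,0],[-1,0,0,0,0],[-1,0,0,0,0],[-1,0,0,0,0],[-1,0,0,0,0],[-1,0,0,0,0],[-1,0,0,0,0],[-1,0,0,0,0],[-1,0,0,0,0],[-1,0,0,0,0],[-1,0,0,0,0]]}}

```text
clock: 15.7
eef_pos: [638.3, 42.3, 211.7]
eef_rot: [-3.141, 0.0, 1.585]
wrist_force: [-2.5, 0.6, 9.0]
finger_gap: 15.1
finger_force: 45.0
```

```bash
python3 wv.py w6 | head -1; python3 - <<'E'
from h import *
c=eyes.camera('scene')
a=cv2.resize(c['img'][100:220,190:310],(400,400),interpolation=cv2.INTER_CUBIC)
b=cv2.resize(cv2.imread('pics/w6.png')[80:200,220:340],(400,400),interpolation=cv2.INTER_CUBIC)
cv2.imwrite('pics/p6.png',np.hstack([a,b]))
E
```

```text
[638.29180613  42.31243498 211.71854387] [-3.14091961e+00  6.68609020e-05  1.58485353e+00] [-3.16216928  0.4013879   7.74267159] [0.02682275 0.65904313 0.01496346] 14.957014930960936
```

View pics/p6.png

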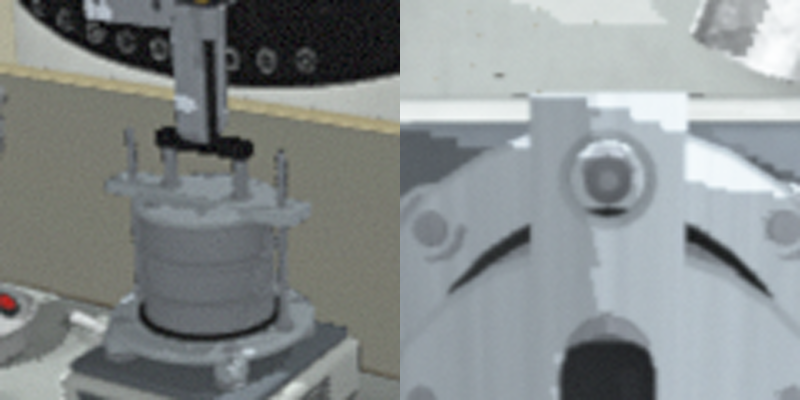

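The cover lies flat on the top sieve with the rods well inside the holes. The push is about 8.5 N plus the cover's weight of about 4 N, steady and mid-band, so I'm handing in.

```bash
python3 -c "
from cell import ticket
print(ticket.sign_off())"
```

```text
the job is handed in; nothing more can be done
None
```

The cover is flat on the top sieve with both rods through its holes, and the arm is still holding it down with about 8.5 N of push (about 13 N with the cover's weight); the job is handed in, but no verdict came back.

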